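# Seat the carrier plate in the loader's spring-clip bracket

## Task

Pick the aluminium carrier plate up by its tab, lay it flat on the front of the loader's bracket and slide its two ears into the slots, under the spring clips, until both ears bear firmly against the end stops. Press gently, neither hard down nor sideways, and stop pushing once you feel the stops. Then let go, leaving the plate flat and fully home, and leave the bottle, tube rack and vial alone.

Things in the scene. Friction and masses are not known exactly. Their poses are not given: they have to be found in the camera images.
- tab (a point): Centre, half-way up, of the upright grey grip tab of the loose carrier plate: 28 mm above the plate's underside, 23 mm below the tab's top. The tab is 12 mm thick along the plate's x, 34 mm wide along y, 46 mm tall, and stands on the middle of the plate. Axes: the plate's, z up. The plate starts flat on the bench, on the other side of the bench's middle from the bracket.
- plate: The aluminium carrier plate, 0.15 to 0.3 kg: 80 mm (x) by 84 mm (y), 5 mm thick; an ear 44 mm long (x) and 5 mm thick sticks out 9 mm from the middle of each y side (102 mm over the ears). Same either way round. Origin: centre of its underside.
- dock: Fixed bracket of the sample loader. Origin on the bench, below where the plate's centre ends up; x: the way the plate slides in, away from the robot; z up. Grey base 140 mm wide, x = -95 to +65 mm, its top, on which the plate slides, 10 mm above the bench. A white housing 50 mm tall begins at x = +75 mm. Dark steel end stops are fixed in the slots.
- entry (a point): Where the plate's underside centre belongs when laid down in front of the slots: on top of the base, 62 mm before home (bracket x = -62, y = 0, z = 10 mm), ears between the flared mouths, still clear of the clips. Axes as the bracket.
- slots (a point): Mid-way between the two slots, on the base's top (bracket x = 0, y = 0, z = 10 mm), axes as the bracket. Slots run x = -30 to +30 mm; walls at y = +-52.5 mm leave each ear 1.5 mm; the roof covers the ears from |y| = 46 mm outward, 7.5 mm above the base and 4 mm thick. Flared mouths run from x = -52 to -30 mm.
- clips (a point): Mid-way between the four sprung clip noses (bracket x = -3, y = 0, z = 20 mm). In each slot, at bracket x = -18 and +12 mm, a round steel nose, up to 22 mm above the base, presses the ear down with 1 to 2 N; the ear lifts it 1.5 mm. The push peaks at each pair (plate centre near -44, then -14 mm), settles to a steady drag of 8 to 16 N, and rises again only at the stops. Jaws may give some mm.
- stop: The two rigid end stops: dark steel blocks at the far ends of the slots, |y| = 44.5 to 54 mm, 8 mm high. Origin mid-way between their faces, level with the base's top; axes as the bracket. At home the ears' front ends touch the faces: plate centre at x = -22 mm, y = 0, underside at z = 0, tab centre at z = +28 mm.
- reagent: Bystander: white reagent bottle, 64 mm across, 150 mm tall; origin at its foot.
- tube_rack: Bystander: blue and white tube rack, 70 x 200 x 58 mm; origin at its foot.
- vial: Bystander: small amber vial, 32 mm across, 60 mm tall; origin at its foot.
Things that resemble listed ones, but are neither listed nor needed, are in the scene too. Leave any blue or orange look-alike of the plate alone.

How it is judged (in metres and radians):
On the way, in this order (a step that is already met when the one before it is completed fails the run):
1. the plate lies flat on the front of the bracket with its ears in line with the slots (x of tab in the frame of stop between -0.095 and -0.045 m and y of tab in the frame of stop between -0.008 and 0.008 m and z of tab in the frame of stop between 0.0255 and 0.0315 m and angle between the x axis of tab and the x axis of stop, either way round below 0.12 rad and angle between the z axis of tab and the z axis of stop, either way round below 0.1 rad), for 0.1 s.
2. the plate is home and its ears bear on the end stops with more than 2 N (x of tab in the frame of stop between -0.0245 and -0.019 m and y of tab in the frame of stop between -0.003 and 0.003 m and z of tab in the frame of stop between 0.0255 and 0.0305 m and angle between the z axis of tab and the z axis of stop, either way round below 0.06 rad and angle between the x axis of tab and the x axis of stop, either way round below 0.06 rad and contact force between plate and stop above 2 N), for 0.1 s.
At the end, for the whole second after the job is handed in: The plate rests released and still in the bracket: both ears within 2.5 mm of the end stops, centred within 3 mm, underside within 2.5 mm of the base, tilt and yaw within 0.06 rad of the bracket (x of tab in the frame of stop between -0.0245 and -0.019 m and y of tab in the frame of stop between -0.003 and 0.003 m and z of tab in the frame of stop between 0.0255 and 0.0305 m and angle between the z axis of tab and the z axis of stop, either way round below 0.06 rad and angle between the x axis of tab and the x axis of stop, either way round below 0.06 rad and linear speed of plate below 0.01 m/s and contact force between the fingers and plate below 0.2 N); the robot touches nothing.
It fails at once if the plate is rammed against the end stops with more than 18 N (contact force between plate and stop above 18 N).
It fails at once if the plate is pressed against the bracket, all its contacts added up, with more than 80 N (contact force between plate and dock above 80 N).
It fails at once if the robot itself presses on the bracket with more than 15 N (contact force between the arm and dock above 15 N).
It fails at once if the bottle, tube rack or vial is moved more than 25 mm (distance of any of reagent, tube_rack, vial from where it was at the start of the episode above 0.025 m).
It also fails if it takes over 64 s, if anything falls off the work surface, if the arm or the gripper's body presses on something with over 40 N, if the wrist force passes 120 N, or if a joint passes its speed limit or range.

## Robot

A 6-joint arm with a two-finger parallel gripper is mounted at the origin on the work surface. World frame = base frame: x ahead of the robot, y to its left, z up, the work surface at z = 0. Lengths are in mm, angles in rad, forces in N, time in s.
With the tool pointing down it reaches from about 400 to 925 mm from the base axis. Payload 12.5 kg.
Tool frame: the origin (TCP) lies midway between the tips of the shut fingers; the grasp point (between the pads) lies 19 mm behind it; z points along the fingers, y is the line along which they close (so a half turn about z gives the same grasp; the last joint's range is limited). The gripper opens to 95 mm and grips with 3 to 60 N. Pads are 20 mm wide; open, the fingers measure 119 mm over their backs; the gripper's body (75 mm by 180 mm) begins 59 mm behind the grasp point.
Start: joints at [1.168, 0.491, 1.559, -0, 1.092, -0.106], TCP at [182.771, 597.697, 214.661] pointing down, gripper open.
Joint ranges: [-3.1, 3.1], [-0.84, 2.19], [0.05, 2.79], [-1.13, 4.28], [0.06, 2.93], [-2.69, 2.69]. Speed limits (rad/s): [2.22, 2.22, 2.79, 3.14, 3.14, 3.14].

## Interface

Orientations are given as [roll, pitch, yaw] about the fixed x, y, z axes, in that order (R = Rz(yaw) Ry(pitch) Rx(roll)).
In Python, from cell import env gives the robot as it stands.
- The arm moves only by the tool arm_command, never from a script. Its argument "targets" is a list of rows, each a list of 5 numbers: the shift along the tool's x, y, z in mm, then the turn about the tool's z in degrees, then the opening, from 0 (shut) to 1 (fully open). In form: [[tx, ty, tz, roll, fingers], ...]. A call has 1 to 5 rows; each row is the pose to reach, as a shift and turn from the pose commanded when the call began, along the tool's axes at that moment; what a row does not reach only later rows make up. A row lasts 1/10 s, in which the tool goes at most 50 mm and 8.59 degrees, less where a joint would pass 70% of its speed; a pose out of reach is approached as far as the arm can. A call with a gripper value outside its range is refused whole. The fingers move at their own pace and stop on an object; the grip force is fixed at half the most. Time passes only in rows, so rows that repeat a pose let the fingers close. It gives the time, the measured TCP pose, the force, the opening and the grip force at its end, in the units of the state.
- env.state(): the state, without advancing time (a new reading comes with each control period).
- env.read_camera(name): name is "scene" or "top"; returns a dict with "frame" (384x512x3 uint8, red, green, blue), "vertical_fov" (degrees; the focal length in pixels is half the picture's height over the tangent of half this angle, whatever the lens; pixels are square), "cx", "cy" (the principal point, pixels), "world_from_camera" (4x4, takes a point from camera to world coordinates). Camera axes: x right, y down, z forward; pixel columns grow to the right and rows downward; lengths in mm; the calibration is good to about 2 mm. A picture is of the moment at which its call begins. There is no depth.
- env.job_done(): hands the job in; it is judged then, once.
The state is a dict: "t": time; "joints": joint angles; "qvel": joint speeds; "tau": joint torques, N m; "eef_pos": TCP position; "tcp_rot": TCP orientation; "ft_force": force on the tool from outside, world axes, zero at the start; "moment": the same for the moment, N m; "opening": opening from 0.0 (shut) to 1.0 (fully open); "grip_force": force on a finger pad.
Only numpy, scipy, OpenCV 4.12 (cv2) and the standard library are available. Lean on these libraries where they do the work, as an engineer would, in place of code of your own. Each camera call takes 0.05 s, during which the arm holds its last target. There are 200 camera calls.

## Working session

There is one attempt and no reset: what is moved stays moved. The work goes in short steps, Python scripts to look and compute and a tool call to move; the robot and the scene stay as the last step left them, time stands still between calls to the robot, and variables do not carry over. Pictures are saved under pics/ and viewed, at most 10 in all, crops included, and the job is handed in when it is done.

Besides the shell and the picture viewer there is one more tool, called after "Request:" as name(argument=value, ...), one argument or row to a line, values as JSON. arm_command: Moves the arm, as the interface text tells. Its arguments: {"type":"object","properties":{"targets":{"type":"array","items":{"type":"array","items":{"type":"number"}}}},"required":["targets"]}

```bash
mkdir -p pics; cat > h.py <<'E'
import numpy as np,cv2
from cell import env
def cam(n):
    c=env.read_camera(n); c['f']=c['frame'].shape[0]/2/np.tan(np.radians(c['vertical_fov']/2)); return c
def save(c,fn,box=None,s=1):
    im=c['frame'][:,:,::-1]
    if box: im=im[box[1]:box[3],box[0]:box[2]]
    cv2.imwrite(fn,cv2.resize(im,None,fx=s,fy=s,interpolation=cv2.INTER_CUBIC))
def ray(c,u,v,z):
    T=np.array(c['world_from_camera']); d=T[:3,:3]@[(u-c['cx'])/c['f'],(v-c['cy'])/c['f'],1]; o=T[:3,3]
    return o+d*(z-o[2])/d[2]
def proj(c,p):
    T=np.linalg.inv(np.array(c['world_from_camera'])); q=T[:3,:3]@np.array(p)+T[:3,3]
    return q[:2]/q[2]*c['f']+[c['cx'],c['cy']]
E
python3 - <<'E'
from h import *
for n in('top','scene'):
    c=cam(n); save(c,f'pics/{n}0.png',None,1.5); print(n,c['f'],c['cx'],c['cy'],np.round(c['world_from_camera'],3))
print(env.state())
E
```

```text
top 367.338126863194 256.13105634245335 185.01445226902095 [[-1.80000e-02 -9.86000e-01  1.67000e-01  4.10637e+02]
 [-1.00000e+00  2.10000e-02  1.50000e-02  2.61410e+01]
 [-1.80000e-02 -1.66000e-01 -9.86000e-01  1.21726e+03]
 [ 0.00000e+00  0.00000e+00  0.00000e+00  1.00000e+00]]
scene 419.3233686950138 255.14122783406637 188.77277806926162 [[ 6.200000e-01  5.940000e-01 -5.120000e-01  1.296549e+03]
 [ 7.840000e-01 -4.600000e-01  4.160000e-01 -5.421790e+02]
 [ 1.100000e-02 -6.600000e-01 -7.510000e-01  1.053411e+03]
 [ 0.000000e+00  0.000000e+00  0.000000e+00  1.000000e+00]]
{'t': 0.1, 'joints': array([ 1.16841711e+00,  4.91480460e-01,  1.55940128e+00, -2.60000220e-05,
        1.09169577e+00, -1.05610052e-01]), 'qvel': array([ 6.35491065e-05, -3.18733732e-04, -1.70583381e-04,  1.21936567e-03,
        6.01197108e-04, -1.54419510e-03]), 'tau': array([ 2.97734521e-03, -6.13620400e+01, -2.58606899e+01,  6.93952362e-02,
        4.69934859e-02, -4.20922595e-05]), 'eef_pos': array([182.67336917, 597.47741323, 214.12747745]), 'tcp_rot': array([-3.14061085e+00, -8.08854302e-05,  2.84483545e+00]), 'ft_force': array([-1.10521858, -0.29067499, -0.13859275]), 'moment': array([-0.01942276,  0.00784578,  0.03386243]), 'grip_force': 0.0, 'opening': 0.997222233244071}
```

View pics/top0.png

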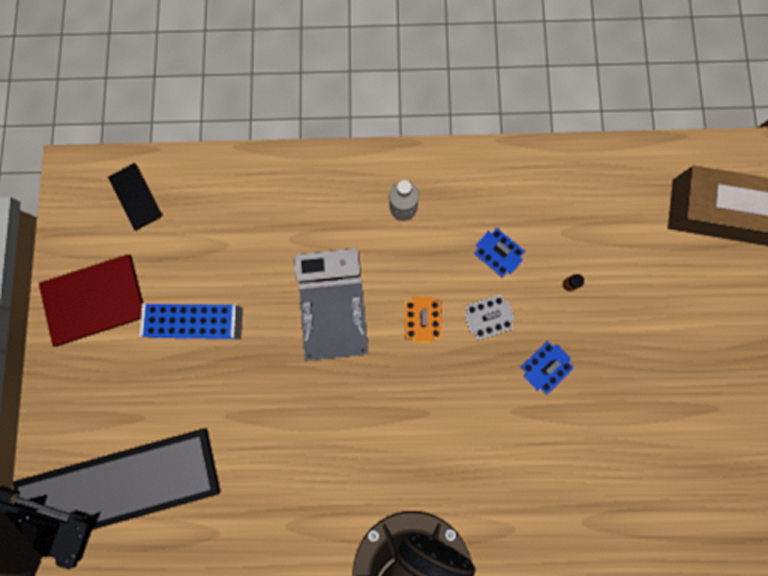

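View pics/scene0.png

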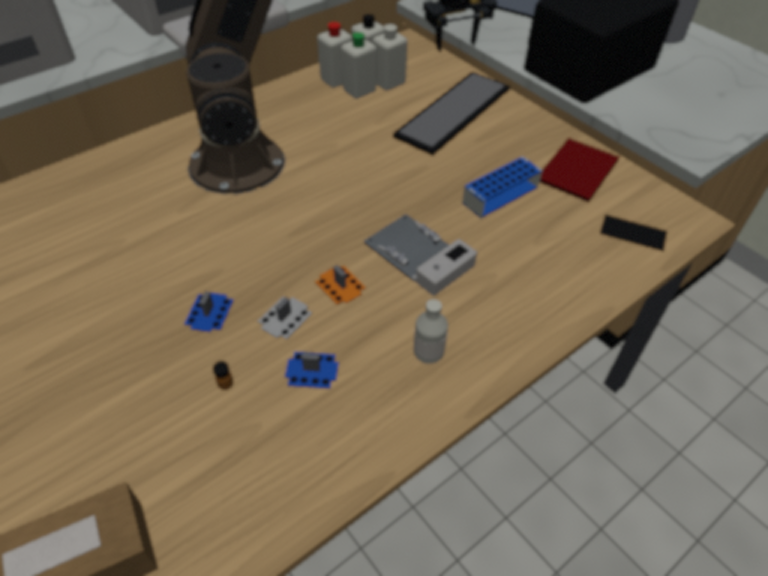

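The top view shows the bracket at about (332,305), the aluminium plate at (490,317), and orange and blue look-alikes beside it. I'll enlarge both.

```bash
python3 - <<'E'
from h import *
c=cam('top'); save(c,'pics/t1.png',(190,160,350,250),5)
c=cam('scene'); save(c,'pics/s1.png',(165,135,325,255),5)
E
```

```text
(no output)
```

View pics/t1.png

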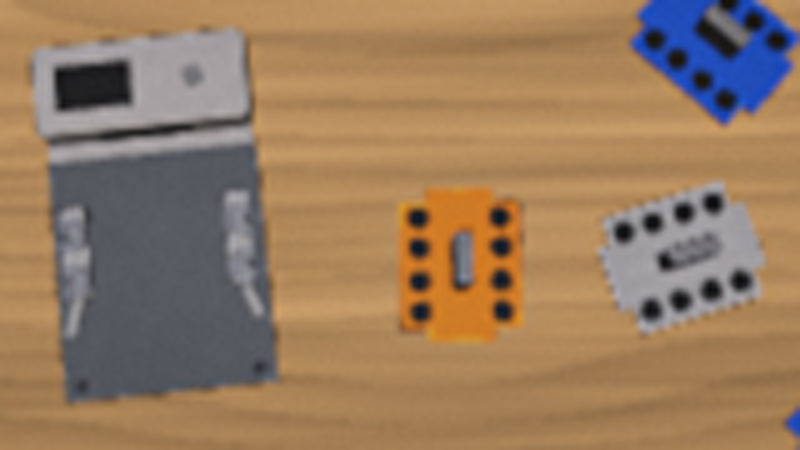

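View pics/s1.png

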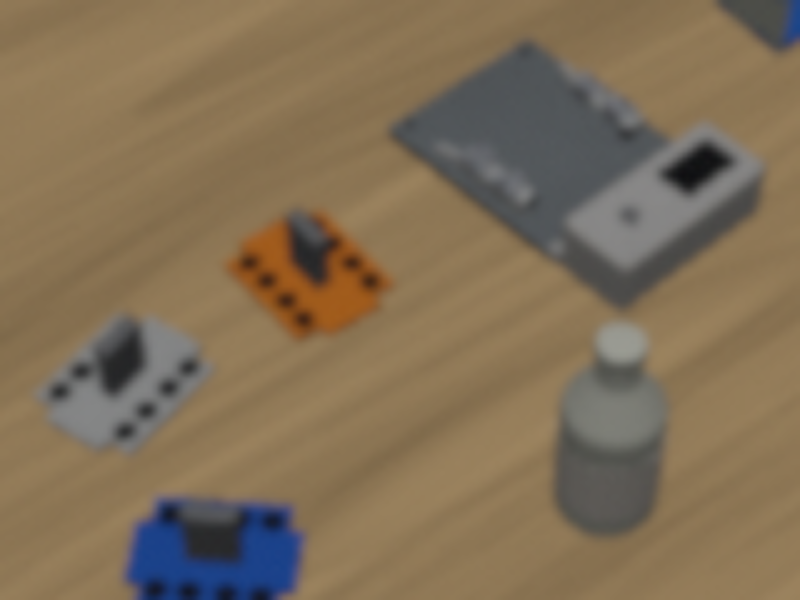

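```bash
cat > fit.py <<'E'
from h import *
from scipy.optimize import least_squares
T=cam('top');S=cam('scene')
up=lambda P,ox,oy:(np.array(P,float)+.5)/5-.5+[ox,oy]
def place(p,q):
    c,s=np.cos(p[2]),np.sin(p[2]); q=np.array(q,float)
    return np.array([p[0]+c*q[0]-s*q[1],p[1]+s*q[0]+c*q[1],q[2]])
ht=up([(623,232),(652,222),(684,212),(713,203),(651,309),(681,300),(711,291),(741,281)],190,160)
hs=up([(125,430),(147,410),(168,388),(190,367)],165,135)
def hole(p,i,far): return place(p,[p[3]*(1 if far else -1),(1.5-i)*p[4],5])
def rp(p,w=(1,1)):
    r=[w[0]*(proj(T,hole(p,i%4,i<4))-ht[i]) for i in range(8)]
    # scene: bottom row = far(+x) side, left->right is y from -, to +
    r+=[w[1]*(proj(S,hole(p,3-i,True))-hs[i]) for i in range(4)]
    return np.ravel(r)
D=[(T,(-95,70,10),(66,402)),(T,(-95,-70,10),(276,380)),(T,(75,70,50),(42,138)),(T,(75,-70,50),(252,125))]
E_=[(S,(-95,-70,10),(390,130)),(S,(-95,70,10),(528,40)),(S,(75,-70,50),(565,220)),(S,(75,70,50),(703,122))]
def rd(p,w=(1,1)):
    return np.ravel([w[0]*(proj(c,place(p,q))-up(u,190,160)) for c,q,u in D]+[w[1]*(proj(c,place(p,q))-up(u,165,135)) for c,q,u in E_])
if __name__=='__main__':
    x0=ray(T,*up((682,256),190,160),5); d0=ray(T,*up((165,260),190,160),10)
    for w in((1,1),(1,.05),(.05,1)):
        a=least_squares(lambda p:rp(p,w),[x0[0],x0[1],-.3,30,20]); b=least_squares(lambda p:rd(p,w),[d0[0],d0[1],0])
        print(w,np.round(a.x,3),np.round(b.x,3))
        if w==(1,1): print(np.round(rp(a.x).reshape(-1,2),1).tolist(),np.round(rd(b.x).reshape(-1,2),1).tolist())
E
python3 fit.py
```

```text
(1, 1) [ 5.24635e+02 -1.83695e+02  2.93000e-01  2.74370e+01  2.08890e+01] [5.37710e+02 1.59757e+02 7.50000e-02]
[[-0.0, -0.2], [0.1, -0.2], [-0.3, -0.1], [-0.1, -0.2], [-0.1, 0.2], [-0.1, 0.1], [-0.1, -0.1], [-0.1, -0.1], [-0.2, 0.2], [-0.2, -0.2], [-0.1, -0.1], [-0.3, -0.1]] [[-0.2, -0.3], [0.6, -0.0], [-1.0, -0.7], [0.1, -2.3], [-0.9, -1.0], [0.0, -1.0], [-1.6, -0.4], [0.1, -1.0]]
(1, 0.05) [ 5.24383e+02 -1.83949e+02  2.91000e-01  2.71190e+01  2.09310e+01] [5.35041e+02 1.59294e+02 6.50000e-02]
(0.05, 1) [ 5.24811e+02 -1.83121e+02  2.83000e-01  2.77840e+01  2.07520e+01] [5.42132e+02 1.58891e+02 9.00000e-02]
```

```bash
cat > ov.py <<'E'
from fit import *
def overlay(c,box,s,p,draw=True):
    acc=c['frame'][box[1]:box[3],box[0]:box[2],::-1]
    im=cv2.resize(acc,None,fx=s,fy=s,interpolation=cv2.INTER_CUBIC)
    px=lambda q:tuple(int(round(v)) for v in ((proj(c,place(p,q))-box[:2]+.5)*s-.5))
    if draw:
        def poly(P,col,cl=True): cv2.polylines(im,[np.array([px(q) for q in P])],cl,col,1)
        poly([(-95,70,10),(-95,-70,10),(65,-70,10),(65,70,10)],(0,0,255))
        for sg in(1,-1):
            poly([(-30,46*sg,21.5),(30,46*sg,21.5)],(0,255,0),False)
            poly([(-30,52.5*sg,10),(30,52.5*sg,10)],(0,255,255),False)
            for x in(-18,12): cv2.circle(im,px((x,49*sg,30)),3,(255,0,255),1)
            cv2.circle(im,px((-52,55*sg,15)),3,(255,255,0),1)
        poly([(75,70,50),(75,-70,50)],(255,0,0),False)
    return im
E
python3 - <<'E'
from ov import *
p=(537,159.3,.075)
a=overlay(T,(190,160,250,245),6,p); b=overlay(T,(190,160,250,245),6,p,False)
cv2.imwrite('pics/o1.png',np.hstack([a,b]))
cv2.imwrite('pics/o2.png',overlay(S,(238,138,322,200),9,p))
E
```

```text
(no output)
```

View pics/o1.png

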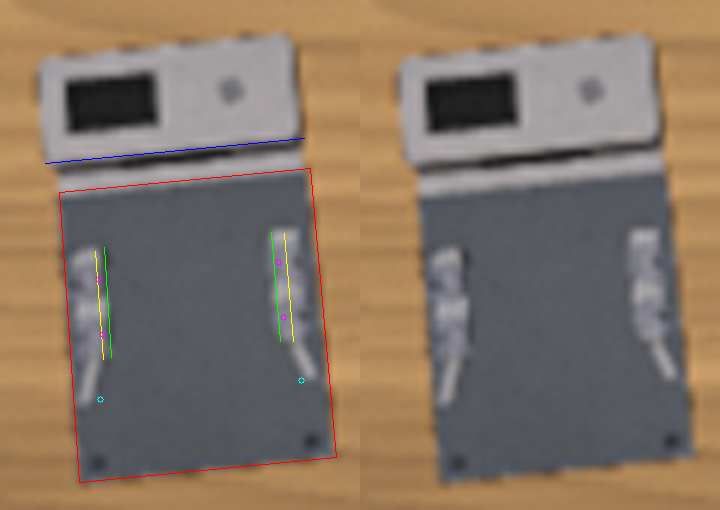

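View pics/o2.png

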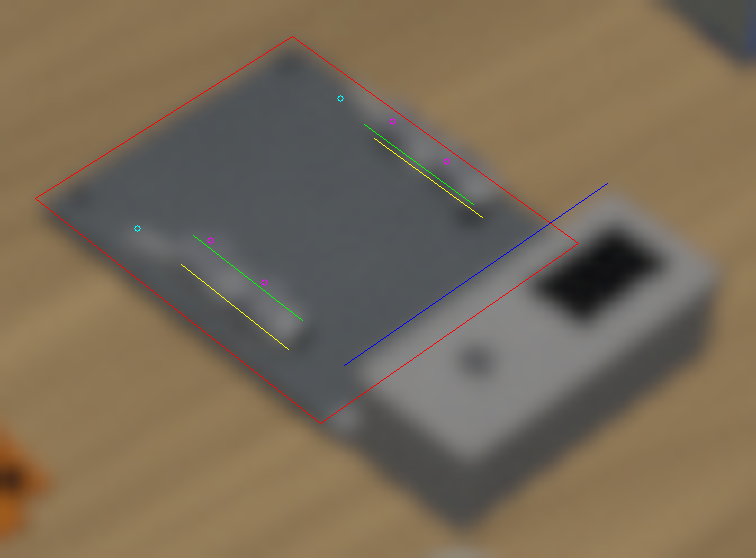

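The top crop puts the slots about 2 mm to the +y side of my model, and the scene crop puts the bracket slightly farther in x. I take the bracket as about (538, 160, yaw 0.085) and will refine it with the plate in view. Next is the grasp.

```bash
cat > go.py <<'E'
from h import *
import sys
def go(x,y,z,yaw):
    s=env.state(); r=s['tcp_rot']; 
    from scipy.spatial.transform import Rotation as R
    M=R.from_euler('xyz',r).as_matrix()
    d=M.T@(np.array([x,y,z])-s['eef_pos']); t=np.degrees((r[2]-yaw+np.pi)%(2*np.pi)-np.pi)
    print('shift',np.round(d,1),'turn',round(t,2),'at',np.round(s['eef_pos'],1),np.round(r,3),'F',np.round(s['ft_force'],1),'t',round(s['t'],2),'open',round(s['opening'],3),'grip',round(s['grip_force'],1))
if __name__=='__main__': go(*map(float,sys.argv[1:5]))
E
python3 go.py 500 200 215 2.2; python3 go.py 524.6 -183.6 150 1.861
```

```text
shift [-4.197e+02 -2.875e+02 -4.000e-01] turn 36.95 at [182.8 597.7 214.6] [-3.142 -0.     2.845] F [-0.   0.6  0.5] t 0.4 open 1.004 grip 0.0
shift [-555.4 -647.2   64.6] turn 56.37 at [182.8 597.7 214.6] [-3.142 -0.     2.845] F [-0.   0.6  0.5] t 0.4 open 1.004 grip 0.0
```

Request:
arm_command(
  targets=[
    [-420,-288,0,56,1],
    [-420,-288,0,56,1],
    [-420,-288,0,56,1],
    [-420,-288,0,56,1],
    [-420,-288,0,56,1],
  ],
)

```text
t: 0.9
eef_pos: [339.4, 400.6, 214.8]
tcp_rot: [3.141, -0.0, 2.089]
ft_force: [1.4, 0.6, 0.2]
opening: 1.004
grip_force: 0.0
```

```bash
python3 go.py 500 200 215 1.861; python3 go.py 524.6 -183.6 150 1.861
```

```text
shift [-2.538e+02  4.010e+01 -2.000e-01] turn 13.06 at [339.4 400.6 214.8] [ 3.141 -0.     2.089] F [1.4 0.6 0.2] t 0.9 open 1.004 grip 0.0
shift [-599.2 -128.5   64.7] turn 13.06 at [339.4 400.6 214.8] [ 3.141 -0.     2.089] F [1.4 0.6 0.2] t 0.9 open 1.004 grip 0.0
```

Request:
arm_command(
  targets=[
    [-254,40,0,9,1],
    [-254,40,0,9,1],
    [-254,40,0,9,1],
    [-254,40,0,9,1],
    [-254,40,0,9,1],
  ],
)

```text
t: 1.4
eef_pos: [496.9, 206.0, 214.9]
tcp_rot: [3.141, -0.0, 1.938]
ft_force: [-0.8, 0.7, 0.2]
opening: 1.003
grip_force: 0.0
```

```bash
python3 go.py 524.6 -183.6 150 1.861
```

```text
shift [-373.6 -113.9   64.8] turn 4.39 at [496.9 206.  214.9] [ 3.141 -0.     1.938] F [-0.8  0.7  0.2] t 1.4 open 1.003 grip 0.0
```

Request:
arm_command(
  targets=[
    [-374,-114,65,4.4,1],
    [-374,-114,65,4.4,1],
    [-374,-114,65,4.4,1],
    [-374,-114,65,4.4,1],
    [-374,-114,65,4.4,1],
  ],
)

```text
t: 1.9
eef_pos: [513.2, -40.2, 173.5]
tcp_rot: [3.141, 0.0, 1.861]
ft_force: [1.2, 0.0, 0.9]
opening: 1.003
grip_force: 0.0
```

```bash
python3 go.py 524.6 -183.6 100 1.861
```

```text
shift [-140.7  -30.2   73.5] turn -0.0 at [513.2 -40.2 173.5] [3.141 0.    1.861] F [1.2 0.  0.9] t 1.9 open 1.003 grip 0.0
```

Request:
arm_command(
  targets=[
    [-141,-30,73,0,1],
    [-141,-30,73,0,1],
    [-141,-30,73,0,1],
    [-141,-30,73,0,1],
    [-141,-30,73,0,1],
  ],
)

```text
t: 2.4
eef_pos: [524.5, -183.0, 99.7]
tcp_rot: [-3.14, -0.001, 1.858]
ft_force: [0.0, 0.8, -0.2]
opening: 0.997
grip_force: 0.0
```

```bash
python3 go.py 524.6 -183.6 9.5 1.861
```

```text
shift [-0.7  0.  90.2] turn -0.15 at [ 524.5 -183.    99.7] [-3.140e+00 -1.000e-03  1.858e+00] F [ 0.   0.8 -0.2] t 2.4 open 0.997 grip 0.0
```

Request:
arm_command(
  targets=[
    [-0.7,0,45,0,1],
    [-0.7,0,80,0,1],
    [-0.7,0,90,0,1],
    [-0.7,0,90,0,1],
    [-0.7,0,90,0,0.5],
  ],
)

```text
t: 2.9
eef_pos: [526.0, -182.1, 12.2]
tcp_rot: [3.14, 0.001, 1.862]
ft_force: [1.0, -0.1, -0.4]
opening: 0.959
grip_force: 0.0
```

Request:
arm_command(
  targets=[
    [0,0,0,0,0],
    [0,0,0,0,0],
    [0,0,0,0,0],
    [0,0,0,0,0],
    [0,0,0,0,0],
  ],
)

```text
t: 3.4
eef_pos: [525.2, -182.6, 10.8]
tcp_rot: [3.141, 0.0, 1.861]
ft_force: [0.1, -0.9, 0.8]
opening: 0.554
grip_force: 0.0
```

Request:
arm_command(
  targets=[
    [0,0,0,0,0],
    [0,0,0,0,0],
    [0,0,0,0,0],
    [0,0,0,0,0],
    [0,0,0,0,0],
  ],
)

```text
t: 3.9
eef_pos: [525.1, -182.5, 10.6]
tcp_rot: [-3.142, -0.0, 1.861]
ft_force: [0.6, 0.2, -0.2]
opening: 0.133
grip_force: 0.0
```

Request:
arm_command(
  targets=[
    [0,0,0,0,0],
    [0,0,0,0,0],
    [0,0,0,0,0],
    [0,0,0,0,0],
    [0,0,0,0,0],
  ],
)

```text
t: 4.4
eef_pos: [525.1, -182.5, 10.6]
tcp_rot: [3.142, -0.0, 1.861]
ft_force: [-0.4, -0.4, -1.7]
opening: 0.123
grip_force: 30.0
```

Request:
arm_command(
  targets=[
    [0,0,-20,0,0],
    [0,0,-50,0,0],
    [0,0,-80,0,0],
    [0,0,-80,0,0],
    [0,0,-80,0,0],
  ],
)

```text
t: 4.9
eef_pos: [525.0, -182.4, 90.5]
tcp_rot: [3.141, 0.0, 1.861]
ft_force: [-0.2, 0.8, -3.5]
opening: 0.122
grip_force: 30.0
```

```bash
python3 go.py 476 154.7 90 1.656
```

```text
shift [337.   49.5   0.4] turn 11.74 at [ 525.  -182.4   90.5] [3.141 0.    1.861] F [-0.2  0.8 -3.5] t 4.9 open 0.122 grip 30.0
```

Request:
arm_command(
  targets=[
    [40,6,0,2,0],
    [80,12,0,4,0],
    [120,18,0,6,0],
    [160,24,0,8,0],
    [200,30,0,10,0],
  ],
)

```text
t: 5.4
eef_pos: [495.4, 19.2, 89.0]
tcp_rot: [-3.139, -0.001, 1.685]
ft_force: [0.5, 0.9, -2.7]
opening: 0.125
grip_force: 30.0
```

```bash
python3 go.py 476 154.7 60 1.656
```

```text
shift [136.8  -3.8  29.1] turn 1.64 at [495.4  19.2  89. ] [-3.139e+00 -1.000e-03  1.685e+00] F [ 0.5  0.9 -2.7] t 5.4 open 0.125 grip 30.0
```

Request:
arm_command(
  targets=[
    [40,-1,0,1.7,0],
    [80,-2,0,1.7,0],
    [115,-3,15,1.7,0],
    [134,-3.8,29,1.7,0],
    [134,-3.8,29,1.7,0],
  ],
)

```text
t: 5.9
eef_pos: [475.4, 152.0, 58.9]
tcp_rot: [-3.137, 0.0, 1.66]
ft_force: [-0.4, 0.1, -3.1]
opening: 0.125
grip_force: 30.0
```

```bash
python3 go.py 476 154.7 60 1.656; python3 - <<'E'
from ov import *
p=(538,160,.085)
cv2.imwrite('pics/o3.png',np.hstack([overlay(T,(188,160,252,250),6,p,False),overlay(S,(225,125,315,215),6,p,False)]))
E
```

```text
shift [ 2.6  0.9 -1.2] turn 0.21 at [475.4 152.   58.9] [-3.137  0.     1.66 ] F [-0.4  0.1 -3.1] t 5.9 open 0.125 grip 30.0
```

View pics/o3.png

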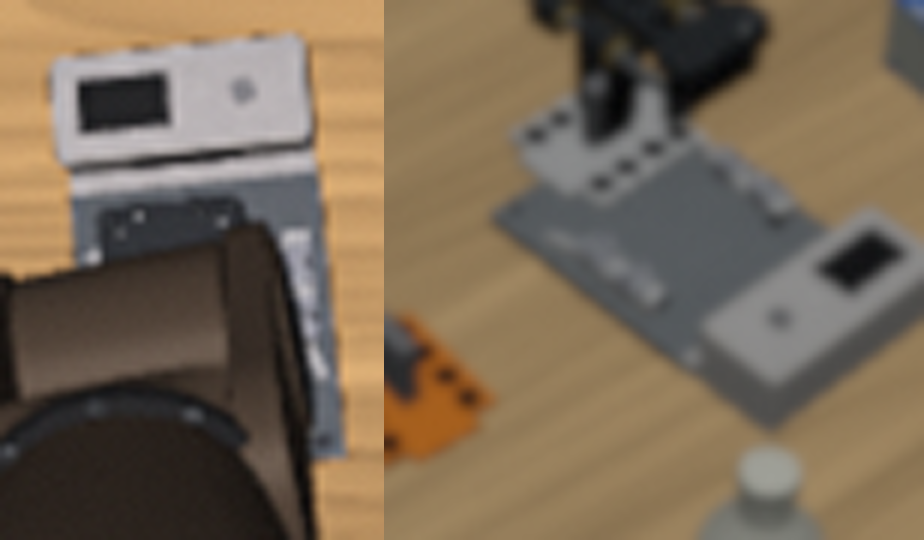

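The scene half shows the held plate level, with its near-side holes at (602,184) to (679,130) in the composite. The top view is blocked by the arm. I'll use the held plate to calibrate the scene camera against the robot, then the edge midpoints for the bracket.

```bash
python3 - <<'E'
from ov import *
up2=lambda P,s,ox,oy:(np.array(P,float)+.5)/s-.5+[ox,oy]
st=env.state(); e=st['eef_pos']; z=e[2]-10.6+5
H=up2([(218,184),(243,166),(271,149),(295,130)],6,225,125)
w=np.array([ray(S,*h,z) for h in H]); m=w.mean(0); d=w[3]-w[0]
yaw=np.arctan2(-d[0],d[1]); c=m[:2]-27.4*np.array([np.cos(yaw),np.sin(yaw)])
print('plate scene',m,yaw,c,'hole span',np.hypot(*d[:2]),'tcp',e,st['tcp_rot'][2]-np.pi/2)
for n,C,a,b in(('scene',S,up2((164,123),9,238,138),up2((485,283),9,238,138)),('top',T,up2((207.5,468.5),6,190,160),up2((176,155),6,190,160))):
    A=ray(C,*a,10)[:2];B=ray(C,*b,50)[:2]; v=B-A; L=np.hypot(*v); v/=L
    print(n,A,B,'len(170)',L,'yaw',np.arctan2(v[1],v[0]),'orig',(A+95*v+B-75*v)/2)
A=ray(T,*up2((87,325),6,190,160),18);B=ray(T,*up2((286,305),6,190,160),18)
print('slots top',(A+B)/2,np.hypot(*(A-B)[:2]))
for near,far in(((300,330),(482,200)),):
    A=ray(S,*up2(near,9,238,138),18);B=ray(S,*up2(far,9,238,138),18); print('slot far ends scene',(A+B)/2,np.hypot(*(A-B)[:2]))
E
```

```text
plate scene [505.43334073 151.3930899   55.79753317] 0.1190596911814799 [478.22731182 148.13855604] hole span 63.91349273434087 tcp [477.5295273  149.60810743  61.39753317] 0.08512479920959004
scene [445.36653135 148.60515044] [617.50601545 162.9726187 ] len(170) 172.73802746333877 yaw 0.08327110191541172 orig [541.40162305 156.62063357]
top [442.84925416 152.05499   ] [609.15208945 164.25656175] len(170) 166.74984670733568 yaw 0.07323836719234504 orig [535.9738645  158.88750499]
slots top [525.86110831 162.41128734  18.        ] 109.24082725113978
slot far ends scene [566.53158235 164.13698096  18.        ] 101.02069168099102
```

```bash
python3 - <<'E'
from ov import *
t=cv2.imread('pics/t1.png').astype(np.float32); s=cv2.imread('pics/s1.png').astype(np.float32)
def patch(C,im,o,p,z,xs,ys):
    out=np.zeros((len(xs),len(ys)),np.float32)
    X,Y=np.meshgrid(xs,ys,indexing='ij'); c,sn=np.cos(p[2]),np.sin(p[2])
    W=np.stack([p[0]+c*X-sn*Y,p[1]+sn*X+c*Y,np.full_like(X,z)],-1)
    M=np.linalg.inv(np.array(C['world_from_camera'])); q=W@M[:3,:3].T+M[:3,3]
    uv=q[...,:2]/q[...,2:]*C['f']+[C['cx'],C['cy']]
    m=((uv-o+.5)*5-.5).astype(np.float32)
    return cv2.remap(im.mean(2),m[...,0],m[...,1],cv2.INTER_LINEAR)
for n,C,im,o in(('top',T,t,(190,160)),('scene',S,s,(165,135))):
  for z,lab,xs,ys in((18,'slots',np.arange(-58,38,1.),np.arange(-64,65,1.)),(24,'slots',np.arange(-58,38,1.),np.arange(-64,65,1.)),(10,'base',np.arange(-108,-60,1.),np.arange(-80,81,1.)),(50,'house',np.arange(68,72,1.),np.arange(-80,81,1.))):
    if lab=='house':continue
    best=[]
    for yaw in np.arange(.05,.121,.01):
      for y in np.arange(152,170,.5):
        P=patch(C,im,o,(538,y,yaw),z,xs,ys)
        best.append((np.corrcoef(P.ravel(),P[:,::-1].ravel())[0,1],y,yaw))
    best.sort(reverse=True); print(n,lab,z,[tuple(np.round(b,3)) for b in best[:3]])
E
```

```text
top slots 18 [(np.float64(0.94), np.float64(161.5), np.float64(0.09)), (np.float64(0.933), np.float64(161.5), np.float64(0.08)), (np.float64(0.927), np.float64(162.0), np.float64(0.09))]
top slots 24 [(np.float64(0.939), np.float64(161.0), np.float64(0.09)), (np.float64(0.93), np.float64(160.5), np.float64(0.08)), (np.float64(0.929), np.float64(161.0), np.float64(0.08))]
top base 10 [(np.float64(0.946), np.float64(161.0), np.float64(0.09)), (np.float64(0.944), np.float64(161.5), np.float64(0.09)), (np.float64(0.942), np.float64(160.5), np.float64(0.09))]
scene slots 18 [(np.float64(0.685), np.float64(165.5), np.float64(0.09)), (np.float64(0.682), np.float64(165.5), np.float64(0.08)), (np.float64(0.682), np.float64(166.0), np.float64(0.09))]
scene slots 24 [(np.float64(0.701), np.float64(161.0), np.float64(0.09)), (np.float64(0.701), np.float64(161.0), np.float64(0.1)), (np.float64(0.701), np.float64(161.5), np.float64(0.09))]
scene base 10 [(np.float64(0.949), np.float64(156.5), np.float64(0.09)), (np.float64(0.948), np.float64(156.0), np.float64(0.09)), (np.float64(0.948), np.float64(155.5), np.float64(0.08))]
```

```bash
python3 go.py 477.2 155.8 30 1.661
```

```text
shift [ 6.3 -0.  31.8] turn -0.32 at [477.7 149.5  61.8] [ 3.141 -0.     1.655] F [ 0.8 -0.4 -3.1] t 6.2 open 0.128 grip 30.0
```

Request:
arm_command(
  targets=[
    [6.3,0,0,-0.3,0],
    [6.3,0,15,-0.3,0],
    [6.3,0,30,-0.3,0],
    [6.3,0,32,-0.3,0],
    [6.3,0,32,-0.3,0],
  ],
)

```text
t: 6.7
eef_pos: [476.9, 156.6, 29.7]
tcp_rot: [-3.141, -0.0, 1.662]
ft_force: [0.1, -0.5, -2.6]
opening: 0.122
grip_force: 30.0
```

Request:
arm_command(
  targets=[
    [0,0,0,0,0],
    [0,0,0,0,0],
    [0,0,0,0,0],
  ],
)

```text
t: 7.0
eef_pos: [477.1, 156.7, 30.2]
tcp_rot: [3.141, -0.0, 1.662]
ft_force: [-0.4, -0.2, -3.1]
opening: 0.124
grip_force: 30.0
```

```bash
python3 go.py 477.2 155.8 21.5 1.661
```

```text
shift [-0.9 -0.   8.7] turn 0.05 at [477.1 156.7  30.2] [ 3.141 -0.     1.662] F [-0.4 -0.2 -3.1] t 7.0 open 0.124 grip 30.0
```

Request:
arm_command(
  targets=[
    [-0.5,0,5,0,0],
    [-0.5,0,8,0,0],
    [-0.5,0,8.5,0,0],
    [-0.5,0,8.5,0,0],
  ],
)

```text
t: 7.4
eef_pos: [476.8, 156.1, 20.9]
tcp_rot: [-3.141, -0.0, 1.662]
ft_force: [0.4, -0.4, -2.9]
opening: 0.129
grip_force: 30.0
```

Request:
arm_command(
  targets=[
    [0,0,0.5,0,0],
    [0,0,0.8,0,0],
    [0,0,0.8,0,0],
  ],
)

```text
t: 7.7
eef_pos: [477.0, 156.2, 20.6]
tcp_rot: [3.141, -0.0, 1.662]
ft_force: [-0.6, 0.6, 2.5]
opening: 0.124
grip_force: 30.0
```

Contact with the base at z ≈ 20.6 matches the expected height. I'll take a quick look before sliding.

```bash
python3 - <<'E'
from ov import *
cv2.imwrite('pics/o4.png',overlay(S,(235,130,315,190),9,(538,160,.09),False))
E
```

```text
(no output)
```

View pics/o4.png

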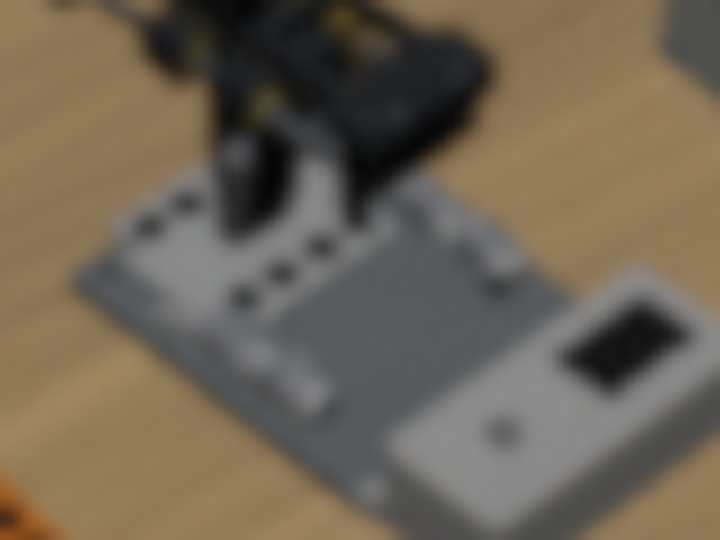

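The plate lies on the base front with its ears between the flared mouths; its front edge runs from about (262,325) to (395,225), short of the clips. Now I'll slide it in small steps.

Request:
arm_command(
  targets=[
    [0,2,0,0,0],
    [0,4,0,0,0],
    [0,6,0,0,0],
    [0,6,0,0,0],
  ],
)

```text
t: 8.2
eef_pos: [482.8, 156.7, 20.5]
tcp_rot: [-3.141, -0.0, 1.662]
ft_force: [-3.0, -1.3, 5.3]
opening: 0.122
grip_force: 30.0
```

Request:
arm_command(
  targets=[
    [0,2,0,0,0],
    [0,4,0,0,0],
    [0,4,0,0,0],
  ],
)

```text
t: 8.5
eef_pos: [486.8, 157.1, 20.6]
tcp_rot: [-3.142, -0.0, 1.662]
ft_force: [-3.5, -0.4, 5.0]
opening: 0.125
grip_force: 30.0
```

Request:
arm_command(
  targets=[
    [0,2,0,0,0],
    [0,4,0,0,0],
    [0,4,0,0,0],
  ],
)

```text
t: 8.8
eef_pos: [490.8, 157.5, 20.5]
tcp_rot: [-3.142, -0.0, 1.662]
ft_force: [-3.0, -0.6, 5.7]
opening: 0.125
grip_force: 30.0
```

Request:
arm_command(
  targets=[
    [0,2,0,0,0],
    [0,4,0,0,0],
    [0,4,0,0,0],
  ],
)

```text
t: 9.1
eef_pos: [493.6, 157.7, 20.6]
tcp_rot: [-3.139, 0.0, 1.662]
ft_force: [-7.9, -0.6, 10.1]
opening: 0.124
grip_force: 30.0
```

Request:
arm_command(
  targets=[
    [0,1,-0.2,0,0],
    [0,2,-0.2,0,0],
    [0,2,-0.2,0,0],
  ],
)

```text
t: 9.4
eef_pos: [494.5, 157.8, 20.7]
tcp_rot: [-3.137, 0.0, 1.662]
ft_force: [-12.1, -0.5, 12.9]
opening: 0.123
grip_force: 30.0
```

Request:
arm_command(
  targets=[
    [0,1,0,0,0],
    [0,2,0,0,0],
    [0,2,0,0,0],
  ],
)

```text
t: 9.7
eef_pos: [496.9, 158.0, 20.7]
tcp_rot: [-3.138, 0.0, 1.662]
ft_force: [-10.5, -1.0, 11.1]
opening: 0.126
grip_force: 30.0
```

Request:
arm_command(
  targets=[
    [0,2,-0.3,0,0],
    [0,4,-0.3,0,0],
    [0,4,-0.3,0,0],
  ],
)

```text
t: 10.0
eef_pos: [502.0, 158.4, 20.6]
tcp_rot: [-3.14, 0.0, 1.662]
ft_force: [-5.0, -0.7, 2.4]
opening: 0.124
grip_force: 30.0
```

Request:
arm_command(
  targets=[
    [0,2,0,0,0],
    [0,4,0,0,0],
    [0,4,0,0,0],
  ],
)

```text
t: 10.3
eef_pos: [506.0, 158.8, 20.6]
tcp_rot: [-3.14, 0.0, 1.662]
ft_force: [-4.5, -0.6, 1.5]
opening: 0.129
grip_force: 30.0
```

Request:
arm_command(
  targets=[
    [0,2,0,0,0],
    [0,4,0,0,0],
    [0,6,0,0,0],
    [0,8,0,0,0],
    [0,8,0,0,0],
  ],
)

```text
t: 10.8
eef_pos: [514.0, 159.5, 20.6]
tcp_rot: [-3.14, 0.0, 1.662]
ft_force: [-5.4, 0.3, 1.9]
opening: 0.124
grip_force: 30.0
```

Request:
arm_command(
  targets=[
    [0,2,0,0,0],
    [0,4,0,0,0],
    [0,6,0,0,0],
    [0,6,0,0,0],
  ],
)

```text
t: 11.2
eef_pos: [519.9, 160.1, 20.6]
tcp_rot: [-3.14, 0.0, 1.662]
ft_force: [-4.7, 0.2, 1.3]
opening: 0.124
grip_force: 30.0
```

Request:
arm_command(
  targets=[
    [0,1,0,0,0],
    [0,2,0,0,0],
    [0,3,0,0,0],
    [0,3,0,0,0],
  ],
)

```text
t: 11.6
eef_pos: [522.6, 160.3, 20.6]
tcp_rot: [-3.139, 0.0, 1.662]
ft_force: [-5.9, -0.8, 3.3]
opening: 0.124
grip_force: 30.0
```

Request:
arm_command(
  targets=[
    [0,1,0,0,0],
    [0,2,0,0,0],
    [0,2,0,0,0],
  ],
)

```text
t: 11.9
eef_pos: [523.4, 160.4, 20.7]
tcp_rot: [-3.137, 0.0, 1.662]
ft_force: [-12.1, -1.7, 8.9]
opening: 0.125
grip_force: 30.0
```

Request:
arm_command(
  targets=[
    [0,1,0,0,0],
    [0,2,0,0,0],
    [0,2,0,0,0],
  ],
)

```text
t: 12.2
eef_pos: [524.5, 160.5, 20.7]
tcp_rot: [-3.135, 0.0, 1.662]
ft_force: [-16.0, -1.7, 12.8]
opening: 0.125
grip_force: 30.0
```

Request:
arm_command(
  targets=[
    [0,1,0,0,0],
    [0,2,0,0,0],
    [0,2,0,0,0],
  ],
)

```text
t: 12.5
eef_pos: [526.9, 160.7, 20.7]
tcp_rot: [-3.136, 0.0, 1.662]
ft_force: [-14.2, -2.1, 11.1]
opening: 0.128
grip_force: 30.0
```

Request:
arm_command(
  targets=[
    [0,1,0,0,0],
    [0,2,0,0,0],
    [0,2,0,0,0],
  ],
)

```text
t: 12.8
eef_pos: [529.1, 161.0, 20.7]
tcp_rot: [-3.136, 0.0, 1.662]
ft_force: [-13.0, -0.7, 9.8]
opening: 0.125
grip_force: 30.0
```

Request:
arm_command(
  targets=[
    [0,1,0,0,0],
    [0,2,0,0,0],
    [0,3,0,0,0],
    [0,3,0,0,0],
  ],
)

```text
t: 13.2
eef_pos: [532.1, 161.2, 20.7]
tcp_rot: [-3.136, 0.0, 1.662]
ft_force: [-14.2, -1.1, 9.4]
opening: 0.123
grip_force: 30.0
```

Request:
arm_command(
  targets=[
    [0,1,0,0,0],
    [0,1.5,0,0,0],
    [0,1.5,0,0,0],
  ],
)

```text
t: 13.5
eef_pos: [533.6, 161.3, 20.7]
tcp_rot: [-3.136, 0.0, 1.662]
ft_force: [-13.0, -1.8, 9.3]
opening: 0.124
grip_force: 30.0
```

Request:
arm_command(
  targets=[
    [0,1,0,0,0],
    [0,1.5,0,0,0],
    [0,1.5,0,0,0],
  ],
)

```text
t: 13.8
eef_pos: [535.1, 161.5, 20.7]
tcp_rot: [-3.136, 0.0, 1.662]
ft_force: [-13.0, -0.9, 9.2]
opening: 0.122
grip_force: 30.0
```

Request:
arm_command(
  targets=[
    [0,0.5,0,0,0],
    [0,1,0,0,0],
    [0,1,0,0,0],
  ],
)

```text
t: 14.1
eef_pos: [536.1, 161.6, 20.7]
tcp_rot: [-3.136, 0.0, 1.662]
ft_force: [-13.7, -1.6, 10.1]
opening: 0.123
grip_force: 30.0
```

Request:
arm_command(
  targets=[
    [0,0.5,0,0,0],
    [0,1,0,0,0],
    [0,1,0,0,0],
  ],
)

```text
t: 14.4
eef_pos: [536.9, 161.6, 20.7]
tcp_rot: [-3.136, 0.0, 1.662]
ft_force: [-14.2, -0.7, 11.1]
opening: 0.126
grip_force: 30.0
```

Request:
arm_command(
  targets=[
    [0,0.5,0,0,0],
    [0,0.8,0,0,0],
    [0,0.8,0,0,0],
  ],
)

```text
t: 14.7
eef_pos: [536.9, 161.7, 20.8]
tcp_rot: [-3.134, 0.0, 1.662]
ft_force: [-18.9, -2.2, 15.1]
opening: 0.123
grip_force: 30.0
```

The force rose from 14 to 19 N with no further motion, so the plate is on the stops. One slight press to make sure, and hold.

Request:
arm_command(
  targets=[
    [0,0.3,0,0,0],
    [0,0.3,0,0,0],
    [0,0.3,0,0,0],
  ],
)

```text
t: 15.0
eef_pos: [536.9, 161.7, 20.8]
tcp_rot: [-3.134, 0.0, 1.662]
ft_force: [-19.5, -1.2, 14.5]
opening: 0.122
grip_force: 30.0
```

Request:
arm_command(
  targets=[
    [0,-1,-0.2,0,0],
    [0,-2,-0.3,0,0],
    [0,-2,-0.3,0,0],
  ],
)

```text
t: 15.3
eef_pos: [536.8, 161.7, 20.7]
tcp_rot: [-3.137, 0.0, 1.662]
ft_force: [-9.2, -0.6, 2.7]
opening: 0.125
grip_force: 30.0
```

Request:
arm_command(
  targets=[
    [0,-1,0,0,0],
    [0,-1.5,0,0,0],
    [0,-1.5,0,0,0],
  ],
)

```text
t: 15.6
eef_pos: [536.8, 161.6, 20.6]
tcp_rot: [-3.14, -0.0, 1.662]
ft_force: [-3.1, 0.6, -7.1]
opening: 0.127
grip_force: 30.0
```

Request:
arm_command(
  targets=[
    [0,0,0,0,0.4],
    [0,0,0,0,0.4],
    [0,0,0,0,0.4],
    [0,0,0,0,0.4],
    [0,0,0,0,0.4],
  ],
)

```text
t: 16.1
eef_pos: [537.5, 161.7, 21.3]
tcp_rot: [3.141, -0.0, 1.662]
ft_force: [0.9, 0.6, 0.6]
opening: 0.396
grip_force: 0.0
```

Request:
arm_command(
  targets=[
    [0,0,-10,0,0.4],
    [0,0,-40,0,0.4],
    [0,0,-80,0,0.4],
    [0,0,-120,0,0.4],
    [0,0,-120,0,0.4],
  ],
)

```text
t: 16.6
eef_pos: [539.3, 162.1, 146.7]
tcp_rot: [3.133, -0.001, 1.662]
ft_force: [0.9, -0.0, -0.9]
opening: 0.398
grip_force: 0.0
```

Request:
arm_command(
  targets=[
    [-50,0,-40,0,0.4],
    [-100,0,-60,0,0.4],
    [-150,-20,-60,0,0.4],
    [-200,-40,-60,0,0.4],
    [-240,-50,-60,0,0.4],
  ],
)

```text
t: 17.1
eef_pos: [511.0, -69.7, 201.4]
tcp_rot: [3.141, 0.0, 1.662]
ft_force: [1.1, -0.5, 0.4]
opening: 0.398
grip_force: 0.0
```

```bash
python3 - <<'E'
from ov import *
a=overlay(T,(188,165,252,245),6,(538,161,.09),False);b=overlay(S,(248,138,318,218),6,(538,160,.09),False)
cv2.imwrite('pics/o5.png',np.hstack([a,b])[:, :800])
E
```

```text
(no output)
```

View pics/o5.png

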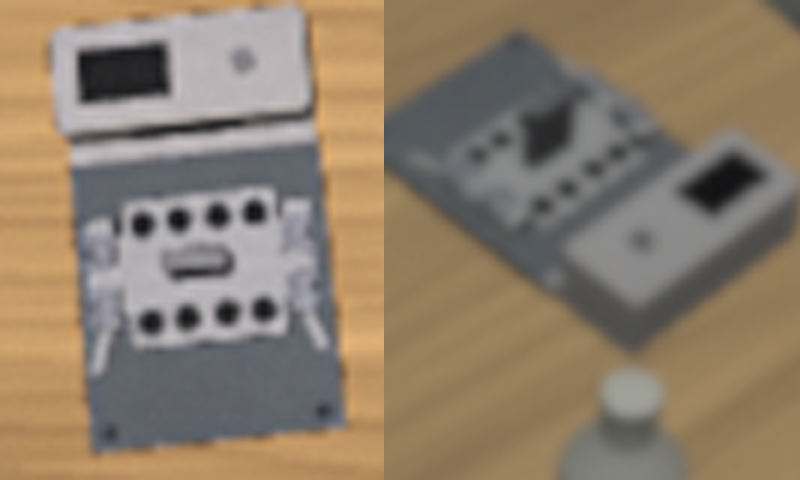

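```bash
python3 - <<'E'
from ov import *
u=lambda P:(np.array(P,float)+.5)/6-.5+[188,165]
h=u([(142,224),(179,220),(217,215),(254,212),(151,322),(188,318),(227,313),(264,310)])
w=np.array([ray(T,*q,15) for q in h])[:,:2]; d=w[0]-w[3]+w[4]-w[7]
print(w.mean(0),np.arctan2(-d[0],d[1]))
f=[ray(T,*u(q),10)[:2] for q in((95,452),(344,427))]; print('front mid',np.mean(f,0),'len',np.hypot(*(f[0]-f[1])))
E
```

```text
[536.22781625 160.40337317] 0.08659445083897975
front mid [442.31070761 152.0635197 ] len 135.98312647258038
```

The plate sits 94 mm behind the bracket's front edge against 95 mm nominal. It is centred and square, and the force rise confirmed the stops, so I'm handing in.

```bash
python3 -c "
from cell import env
print(env.job_done())"
```

```text
the job is handed in; nothing more can be done
None
```

The plate is flat in the bracket with both ears against the end stops and the gripper clear, and the job is handed in at about 17 s. The bottle, rack and vial were not touched; one picture I viewed (924 x 540) was over the size limit.

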